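Seat the loose tub lid and hold its portion slide at the clip

ROBOT

A 6-joint arm with a two-finger parallel gripper is mounted at the origin on the work surface. World frame = base frame: x ahead of the robot, y to its left, z up, the work surface at z = 0. Lengths are in m, angles in rad, forces in N, time in s.
With the tool pointing down it reaches from about 0.425 to 0.925 m from the base axis. Payload 12.5 kg.
Tool frame: the origin (TCP) lies at the centre of the arm's flange, where the gripper is bolted on; the fingertips stand 173 mm ahead of it and the grasp point (between the pads) lies 155 mm ahead of it; z points along the fingers, y is the direction in which the jaws open and shut (so a half turn about z gives the same grasp; the last joint's range is limited). The gripper opens to 85 mm and grips with 20 to 120 N. Pads are 22 mm wide; open, the fingers measure 114 mm over their backs; the gripper's body (76 mm by 85 mm) begins 54 mm behind the grasp point. The pads swing forward as they close: fully open they stand 13 mm farther back than shut.
Start: joints at [-1.434, 0.491, 1.559, -0, 1.092, -0.106], TCP at [0.15, -0.607, 0.405] pointing down, gripper open.
Joint ranges: [-3.1, 3.1], [-0.84, 2.19], [0.05, 2.79], [-1.13, 4.28], [0.06, 2.93], [-2.69, 2.69]. Speed limits (rad/s): [2.22, 2.22, 2.79, 3.14, 3.14, 3.14].

INTERFACE

Orientations are given as a unit quaternion [w, x, y, z].
In Python, from station import robot gives the robot as it stands. The module is installed in compiled form; this text tells all that it offers.
- The arm moves only by the tool drive_tool, never from a script. Its argument "commands" is a list of rows, each an object with "linear": the shift along the tool's x, y, z in m, a list of three; "angular": the turn, a rotation vector about the tool's x, y, z in rad, a list of three; "grip": the opening, from 0 (shut) to 1 (fully open). A call has 1 to 20 rows; each row is the pose to reach, as a shift and turn from the pose commanded when the call began, along the tool's axes at that moment; what a row does not reach only later rows make up. A row lasts 1/10 s, in which the tool goes at most 50 mm and 8.59 degrees, less where a joint would pass 70% of its speed; a pose out of reach is approached as far as the arm can. A call with a gripper value outside its range is refused whole. The fingers move at their own pace and stop on an object; "grip_force" is the grip in N (left out, the last holds). Time passes only in rows, so rows that repeat a pose let the fingers close. It gives the time, the measured TCP pose, the force and the opening at its end, in the units of the state.
- robot.get_state(): the state, without advancing time (a new reading comes with each control period).
- robot.get_image(name): name is "scene" or "top" or "wrist"; returns a dict with "image" (480x640x3 uint8, blue, green, red), "mtx" (3x3 intrinsics, pixels), "R" (3x3) and "t" (3): a world point X has camera coordinates R X + t. Camera axes: x right, y down, z forward; pixel columns grow to the right and rows downward; lengths in m; the calibration is good to about 2 mm. A picture is of the moment at which its call begins. There is no depth.
- robot.close_job(): hands the job in, once; it reports no verdict.
The state is a dict: "time_s": time; "joint_pos": joint angles; "joint_velocities": joint speeds; "tau": joint torques, N m; "tcp_pos": TCP position; "tool_rot": TCP orientation; "contact_force": force on the tool from outside, world axes, zero at the start; "torque": the same for the moment, N m; "gripper_width": finger opening in m.
Only numpy, scipy, OpenCV 4.12 (cv2) and the standard library are available. Lean on these libraries where they do the work, as an engineer would, in place of code of your own. Each camera call takes 0.05 s, during which the arm holds its last target.

TASK

The three treat-dispenser tubs are back from the wash, empty, and one lid, on the tub that I have set the bowl under, is still standing up off its seat. Press that lid down until it is fully home, then pull the same tub's spring-return slide out by its upright tab until the slide's pointer is level with the portion clip on its rail, and finish still holding it there so that I can wipe out the chute over the bowl. Leave the clip where it is set, the other two slides shut, and the other things on the counter where they lie.

Things in the scene. Friction and masses are not known exactly. Their poses are not given: they have to be found in the camera images.
- rack: Slotted light-wood rack, 406 wide x 124 deep x 150 high (mm), screwed to the counter; origin on the counter under its middle; x axis points to its back (away from the robot), y to the robot's left. Its shelf, 80 mm above the counter, carries three look-alike white tubs side by side at 125 mm pitch.
- tub: The white tub whose lid stands up, in any of the rack's three places, with the bowl under it. Fixed. Hopper 90 deep x 96 wide; origin on the shelf under its centre; x to the back, y to the robot's left, yaw as the rack. In front (x = -45) a sloping chute nose, 66 wide, falls from z = 85 to 30 at x = -90; then two rails (tops at z = 10, inner faces 44 apart) run to a crossbar at x = -223 (mm).
- lid_top (a point): Centre of the top of that tub's grey lid (96 x 102 mm, 18 thick, with a 48 mm round pad 3 mm high on top, whose face is this point). Fully home it lies 156 mm above the tub's origin; left standing up it is 9 to 13 mm higher, with a groove and the dark gasket showing below it.
- lid (a joint): How far that lid stands above its seat, m; 0 = fully home (9 to 13 mm at the start). The gasket's friction takes about 7 N to push down, evenly all the way, then the lid stops solid; it stays where it is left.
- tab (a point): Middle of the top edge of the black upright pull tab of that tub's slide: a plate 10 thick (x) x 32 wide (y) x 43 high, on a steel blade 36 wide that runs back from it. Shut, it is 140 mm in front of the tub's origin, its rear face 45 mm clear of the nose, its top 50 mm above the tub's origin. It moves with the slide.
- slide (a joint): How far that slide is pulled out, m: 0 = shut, stop at 0.065; it moves along the tub's -x axis (level, towards the robot). A spring pulls it shut with 3.3 N plus 110 N per metre (about 8 N at 45 mm); let go, it snaps shut.
- pointer (a point): Tip of the black pointer, 4 mm thick, that sticks out 8 mm from the tab's foot to the robot's left over the left rail's inner edge; level with the middle of the tab's thickness.
- clip_fin (a point): The portion clip of that tub: a black saddle, 12 mm long, gripping the left rail, with a fin 4 mm thick standing up to 23 mm above the tub's origin; this point is in the middle of the fin, just outside the pointer's path. It does not stop the slide; it is the mark.
- clip (a joint): Where the clip is set, m: the pointer is level with the fin when joint slide equals this value (20 to 45 mm). Stiff (15 N to shift).
- slide_b (a joint): Slide of one of the other two tubs, same make, m out; 0 = shut.
- slide_c (a joint): Slide of the remaining tub, same make, m out; 0 = shut.
- bowl: Blue silicone bowl, 110 mm across, 45 high, loose on the counter under the outlet; origin under its centre.
- scoop: Brushed aluminium scoop, about 205 mm long, 35 high, lying beside the rack; origin under the back of its trough.
- chew_ring: White nylon chew ring, 90 mm across, 18 high, lying in front of the rack; origin under its centre.
- clicker: Black plastic clicker, 58 x 34 x 19 mm, lying in front of the rack; origin under its centre.
- balm_tin: Round aluminium tin, 70 mm across, 27 high, lying in front of the rack's right end; origin under its centre.
- boot_brush: Wooden boot brush, 150 x 48 x 44 mm, lying on its bristles beside the rack; origin under its centre.
- comb: Flat steel grooming comb, 160 x 35 x 5 mm; origin under its middle.

How it is judged:
By the outcome, as a careful person would: the job done as asked, in the order asked, and still so for the second after the job is handed in, while the arm keeps its last pose, push and grip.
It also fails if it takes over 45 s, if anything falls off the work surface, if the arm or the gripper's body presses on something with over 40 N, if the wrist force passes 120 N, or if a joint passes its speed limit or range.

## Working session

There is one attempt and no reset: what is moved stays moved. The work goes in short steps, Python scripts to look and compute and a tool call to move; the robot and the scene stay as the last step left them, time stands still between calls to the robot, and variables do not carry over. Pictures are saved under pics/ and viewed, and the job is handed in when it is done.

Besides the shell and the picture viewer there is one more tool, called after "Call:" as name(argument=value, ...) on one line, values as JSON. drive_tool: Moves the arm, as the interface text tells. Its arguments: {"type":"object","properties":{"commands":{"type":"array","items":{"type":"object","properties":{"linear":{"type":"array","items":{"type":"number"}},"angular":{"type":"array","items":{"type":"number"}},"grip":{"type":"number"}}}},"grip_force":{"type":"number"}},"required":["commands"]}

```bash
mkdir -p pics; python3 - <<'E'
from station import robot
import cv2
s=robot.get_state(); print(s)
for n in("scene","top","wrist"):
    d=robot.get_image(n); cv2.imwrite(f"pics/{n}0.png",d["image"]); print(n,d["mtx"].round(1).tolist(),d["R"].round(4).tolist(),d["t"].round(4).tolist())
E
```

```text
{'time_s': 0.0, 'joint_pos': array([-1.43361553e+00,  4.91541278e-01,  1.55943919e+00,  7.33267849e-06,
        1.09164810e+00, -1.05631448e-01]), 'joint_velocities': array([-2.14656494e-03,  6.87619766e-04,  7.08006305e-05, -2.34576279e-04,
       -4.96869001e-04, -1.06427360e-03]), 'tau': array([ 2.14189631e-04, -6.18440080e+01, -2.61588997e+01, -1.41701080e-04,
        4.04751016e-03, -2.33081147e-05]), 'tcp_pos': array([ 0.15027029, -0.6066359 ,  0.40414252]), 'tool_rot': array([-5.17944939e-04,  9.92639396e-01,  1.21106404e-01, -4.91809673e-06]), 'contact_force': array([-0.57681971,  0.49426025, -0.05702476]), 'torque': array([ 0.0023629 ,  0.01904488, -0.03867833]), 'gripper_width': 0.0854889275131453}
scene [[598.9, 0.0, 316.4], [0.0, 598.9, 241.5], [0.0, 0.0, 1.0]] [[0.8943, -0.4474, 0.0036], [-0.4238, -0.8498, -0.3133], [0.1432, 0.2786, -0.9497]] [-0.5564, 0.2557, 1.272]
top [[473.4, 0.0, 324.1], [0.0, 473.4, 231.4], [0.0, 0.0, 1.0]] [[0.0199, -0.9994, 0.0273], [-0.9964, -0.0221, -0.0821], [0.0827, -0.0255, -0.9963]] [-0.0544, 0.5899, 0.9855]
wrist [[355.6, 0.0, 323.3], [0.0, 355.6, 240.5], [0.0, 0.0, 1.0]] [[0.2402, -0.9707, -0.0011], [-0.9353, -0.2317, 0.2673], [-0.2597, -0.0632, -0.9636]] [-0.6239, -0.0348, 0.3781]
```

View pics/scene0.png

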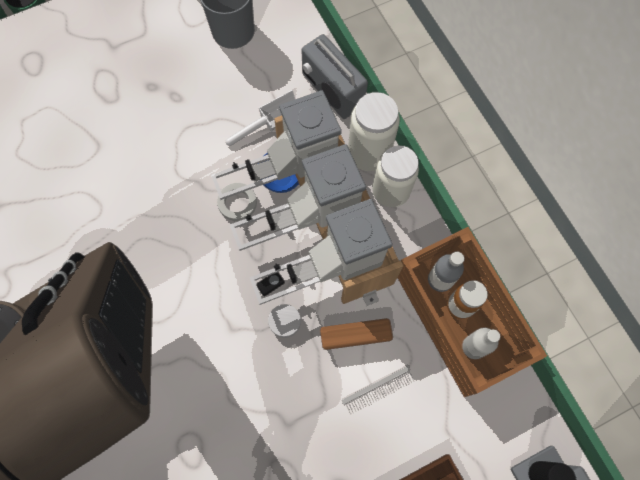

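View pics/top0.png

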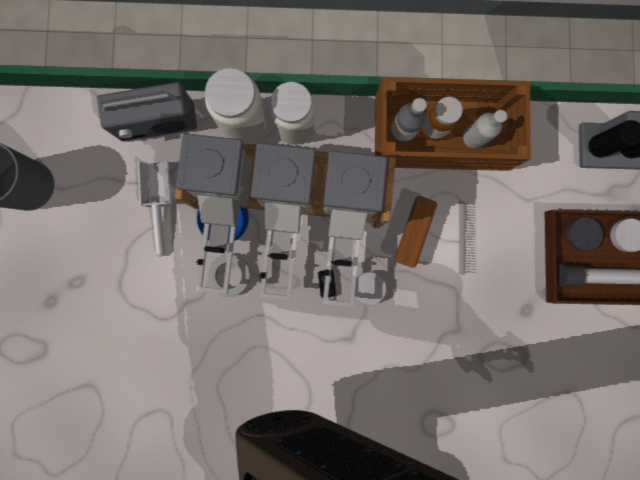

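View pics/wrist0.png

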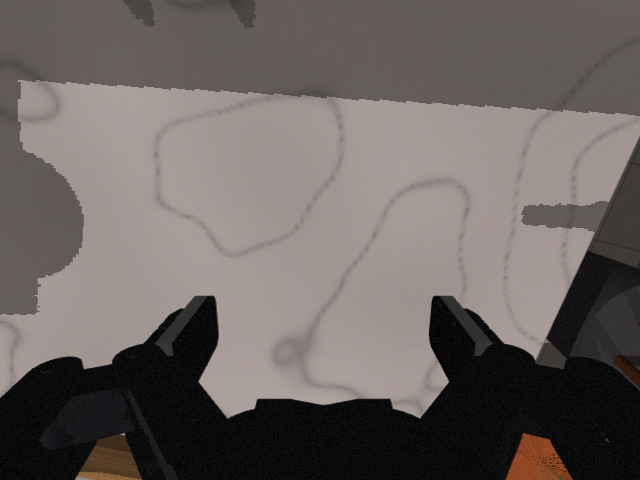

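Top view: the blue bowl (222,222) is under the leftmost tub (lid about (211,165)). I'll enlarge that area.

```bash
python3 - <<'E'
import cv2
a=cv2.imread("pics/top0.png")[120:300,160:400]; cv2.imwrite("pics/topc.png",cv2.resize(a,None,fx=3.3,fy=3.3,interpolation=cv2.INTER_CUBIC))
a=cv2.imread("pics/top0.png")[125:300,170:260]; cv2.imwrite("pics/topd.png",cv2.resize(a[95:180],None,fx=7,fy=7,interpolation=cv2.INTER_CUBIC))
a=cv2.imread("pics/scene0.png")[80:220,205:365]; cv2.imwrite("pics/scec.png",cv2.resize(a,None,fx=4.2,fy=4.2,interpolation=cv2.INTER_CUBIC))
E
```

```text
(no output)
```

View pics/topc.png

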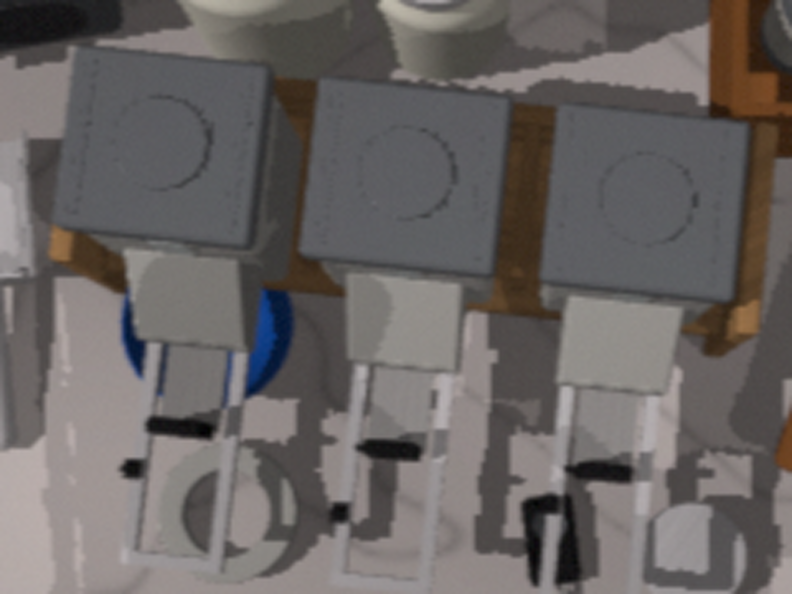

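View pics/topd.png

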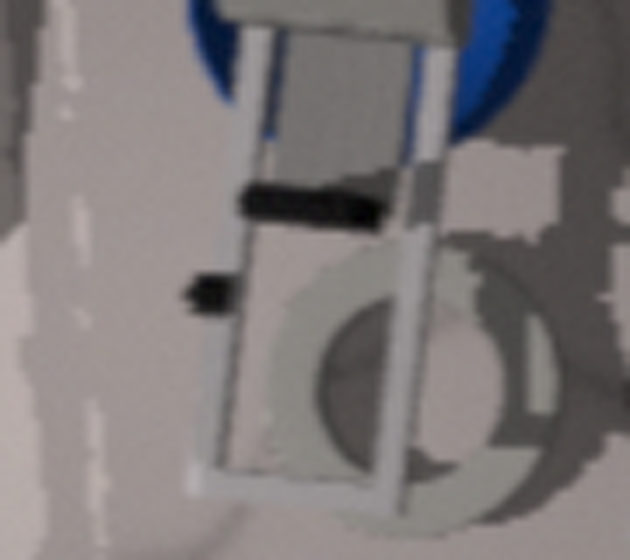

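View pics/scec.png

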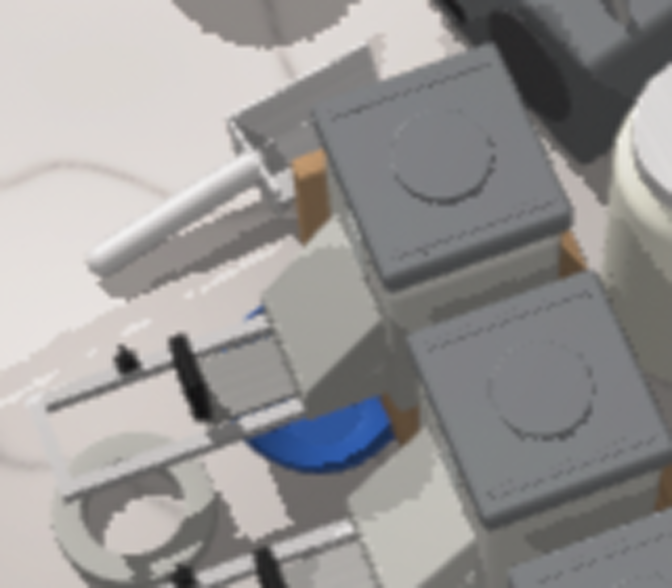

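```bash
cat > h.py <<'E'
import numpy as np,cv2
from scipy.optimize import least_squares
CAM={"scene":None,"top":None}
def proj(d,X):
    p=d["mtx"]@(d["R"]@np.asarray(X,float)+d["t"]); return p[:2]/p[2]
def onplane(d,uv,z):
    r=d["R"].T@np.linalg.solve(d["mtx"],[uv[0],uv[1],1.]); c=-d["R"].T@d["t"]
    return c+r*(z-c[2])/r[2]
def tubpt(p,X):  # p=[x,y,yaw] of tub A, X in tub frame
    c,s=np.cos(p[2]),np.sin(p[2]); return np.array([p[0]+c*X[0]-s*X[1],p[1]+s*X[0]+c*X[1],.08+X[2]])
E
python3 - <<'E'
from h import *
from station import robot
C={n:robot.get_image(n) for n in("scene","top")}
t=lambda u,v:(160+u/3.3,120+v/3.3); d=lambda u,v:(170+u/7,220+v/7); s=lambda u,v:(205+u/4.2,80+v/4.2)
O=[("top",t(162,143),(0,0,.156),1),("scene",s(443,155),(0,0,.156),1),
("top",t(408,172),(0,-.125,.156),0),("top",t(649,198),(0,-.25,.156),0),("scene",s(541,388),(0,-.125,.156),0),
("top",d(313,206),(-.14,0,.05),0),("top",d(193,495),(-.223,.028,.005),0),("top",d(395,510),(-.223,-.028,.005),0),
("top",t(389,451),(-.14,-.125,.05),0),("top",t(600,471),(-.14,-.25,.05),0)]
f=lambda p:np.concatenate([proj(C[n],tubpt(p,np.array(X)+[0,0,p[3]*l]))-uv for n,uv,X,l in O])
r=least_squares(f,[.6,.2,-.1,.01],x_scale=[.1,.1,.1,.01]); print(r.x.round(4)); print(r.fun.reshape(-1,2).round(1))
p=r.x
for uv in (d(210,293),d(188,293)):
  X=onplane(C["top"],uv,.08+.02); c_,s_=np.cos(p[2]),np.sin(p[2]); e=X[:2]-p[:2]; print("clip tubframe",c_*e[0]+s_*e[1],-s_*e[0]+c_*e[1])
print("lid",tubpt(p,(0,0,.156)),"tab",tubpt(p,(-.14,0,.05)))
E
```

```text
[ 0.6842  0.1589 -0.0875  0.0077]
[[ 0.2 -0.6]
 [-1.5  0.2]
 [ 0.  -0.1]
 [-0.1  0.2]
 [-1.2  0.2]
 [-2.  -0.7]
 [ 0.4 -0.7]
 [-0.2  0.2]
 [ 0.6 -0.8]
 [ 2.   0.2]]
clip tubframe -0.16749897390970914 0.02760694751789393
clip tubframe -0.16815501746164316 0.033661625874058416
lid [0.68424995 0.15885558 0.236     ] tab [0.54478557 0.17109025 0.13      ]
```

Call:
drive_tool(commands=[{"linear":[0,0,-0.05],"angular":[0,0,0],"grip":0},{"linear":[0.7026,-0.615,-0.065],"angular":[0,0,-1.24],"grip":0},{"linear":[0.7026,-0.615,-0.065],"angular":[0,0,-1.24],"grip":0},{"linear":[0.7026,-0.615,-0.065],"angular":[0,0,-1.24],"grip":0},{"linear":[0.7026,-0.615,-0.065],"angular":[0,0,-1.24],"grip":0},{"linear":[0.7026,-0.615,-0.065],"angular":[0,0,-1.24],"grip":0},{"linear":[0.7026,-0.615,-0.065],"angular":[0,0,-1.24],"grip":0},{"linear":[0.7026,-0.615,-0.065],"angular":[0,0,-1.24],"grip":0},{"linear":[0.7026,-0.615,-0.065],"angular":[0,0,-1.24],"grip":0},{"linear":[0.7026,-0.615,-0.065],"angular":[0,0,-1.24],"grip":0},{"linear":[0.7026,-0.615,-0.065],"angular":[0,0,-1.24],"grip":0},{"linear":[0.7026,-0.615,-0.065],"angular":[0,0,-1.24],"grip":0},{"linear":[0.7026,-0.615,-0.065],"angular":[0,0,-1.24],"grip":0},{"linear":[0.7026,-0.615,-0.065],"angular":[0,0,-1.24],"grip":0},{"linear":[0.7026,-0.615,-0.065],"angular":[0,0,-1.24],"grip":0},{"linear":[0.7026,-0.615,-0.065],"angular":[0,0,-1.24],"grip":0},{"linear":[0.7026,-0.615,-0.065],"angular":[0,0,-1.24],"grip":0},{"linear":[0.7026,-0.615,-0.065],"angular":[0,0,-1.24],"grip":0},{"linear":[0.7026,-0.615,-0.065],"angular":[0,0,-1.24],"grip":0},{"linear":[0.7026,-0.615,-0.065],"angular":[0,0,-1.24],"grip":0}])

```text
time_s: 2.25
tcp_pos: [0.6855, 0.1621, 0.4691]
tool_rot: [-0.0, 0.737, 0.676, -0.0]
contact_force: [-0.3, -0.9, -0.7]
gripper_width: 0.0003
```

```bash
python3 - <<'E'
from h import *
from station import robot
s=robot.get_state(); print(s["tcp_pos"],s["contact_force"])
d=robot.get_image("wrist"); cv2.imwrite("pics/wrist1.png",d["image"]); np.savez("w1.npz",**{k:d[k] for k in("mtx","R","t")})
p=[.6842,.1589,-.0875]
for X in [(0,0,.156),(0,0,.167),(-.14,0,.05),(-.14,.024,.01),(-.223,.028,.01)]: print(X,proj(d,tubpt(p,X)))
d=robot.get_image("scene"); cv2.imwrite("pics/scene1.png",d["image"])
E
```

```text
[0.68550357 0.16207957 0.46911618] [-0.28870997 -0.88841391 -0.71673736]
(0, 0, 0.156) [322.62530674 265.19952582]
(0, 0, 0.167) [322.56653384 271.62634536]
(-0.14, 0, 0.05) [165.38019603 225.2405696 ]
(-0.14, 0.024, 0.01) [180.03442875 192.11952799]
(-0.223, 0.028, 0.01) [ 94.57706873 187.94973373]
```

View pics/wrist1.png

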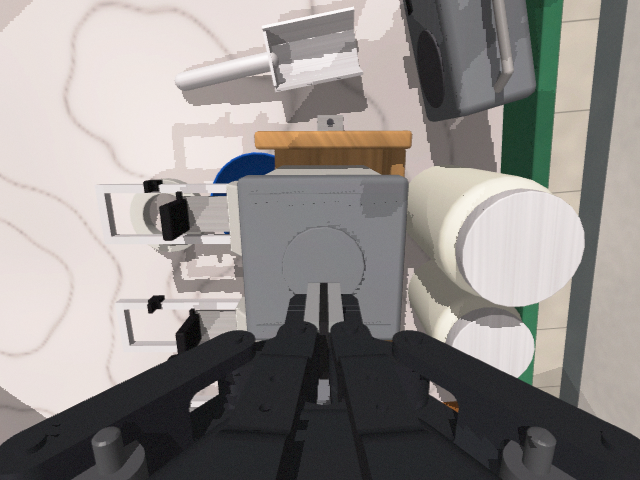

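View pics/scene1.png

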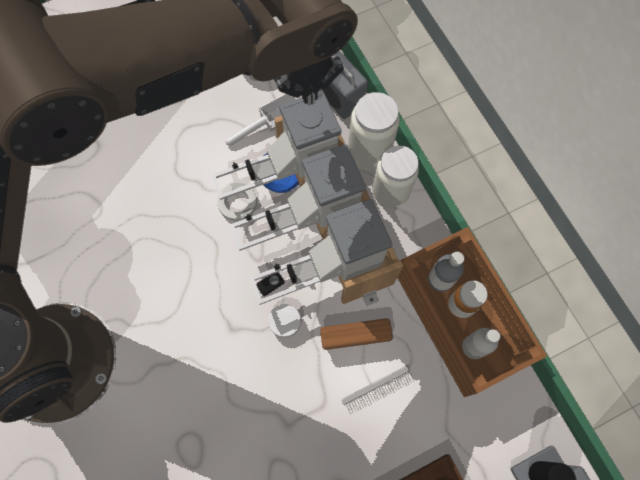

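Call:
drive_tool(commands=[{"linear":[-0.003,-0.001,0.03],"grip":0},{"linear":[-0.003,-0.001,0.044],"grip":0},{"linear":[-0.003,-0.001,0.048],"grip":0},{"linear":[-0.003,-0.001,0.052],"grip":0},{"linear":[-0.003,-0.001,0.054],"grip":0},{"linear":[-0.003,-0.001,0.054],"grip":0}])

```text
invalid input at $.commands[0]: expected keys linear, angular, grip
```

Call:
drive_tool(commands=[{"linear":[-0.003,-0.001,0.03],"angular":[0,0,0],"grip":0},{"linear":[-0.003,-0.001,0.044],"angular":[0,0,0],"grip":0},{"linear":[-0.003,-0.001,0.048],"angular":[0,0,0],"grip":0},{"linear":[-0.003,-0.001,0.052],"angular":[0,0,0],"grip":0},{"linear":[-0.003,-0.001,0.054],"angular":[0,0,0],"grip":0},{"linear":[-0.003,-0.001,0.054],"angular":[0,0,0],"grip":0}])

```text
time_s: 2.95
tcp_pos: [0.6831, 0.156, 0.4169]
tool_rot: [0.001, 0.738, 0.675, 0.001]
contact_force: [-1.4, -1.1, 3.8]
gripper_width: 0.0
```

Call:
drive_tool(commands=[{"linear":[0,0,0.002],"angular":[0,0,0],"grip":0},{"linear":[0,0,0.004],"angular":[0,0,0],"grip":0},{"linear":[0,0,0.005],"angular":[0,0,0],"grip":0},{"linear":[0,0,0.005],"angular":[0,0,0],"grip":0}])

```text
time_s: 3.35
tcp_pos: [0.6831, 0.156, 0.4121]
tool_rot: [0.001, 0.738, 0.675, 0.001]
contact_force: [-1.6, -2.3, 5.0]
gripper_width: -0.0002
```

Call:
drive_tool(commands=[{"linear":[0,0,0.001],"angular":[0,0,0],"grip":0},{"linear":[0,0,0.002],"angular":[0,0,0],"grip":0},{"linear":[0,0,0.003],"angular":[0,0,0],"grip":0},{"linear":[0,0,0.003],"angular":[0,0,0],"grip":0}])

```text
time_s: 3.75
tcp_pos: [0.6831, 0.156, 0.4095]
tool_rot: [0.001, 0.738, 0.675, 0.001]
contact_force: [-3.3, -1.0, 7.4]
gripper_width: 0.0002
```

Call:
drive_tool(commands=[{"linear":[0,0,0.001],"angular":[0,0,0],"grip":0},{"linear":[0,0,0.001],"angular":[0,0,0],"grip":0}])

```text
time_s: 3.95
tcp_pos: [0.683, 0.156, 0.4094]
tool_rot: [0.001, 0.738, 0.675, 0.001]
contact_force: [-5.8, -2.7, 13.1]
gripper_width: 0.0001
```

Call:
drive_tool(commands=[{"linear":[0,0,0.001],"angular":[0,0,0],"grip":0},{"linear":[0,0,0.001],"angular":[0,0,0],"grip":0}])

```text
time_s: 4.15
tcp_pos: [0.6828, 0.156, 0.4093]
tool_rot: [0.001, 0.738, 0.675, 0.001]
contact_force: [-6.8, -3.2, 18.0]
gripper_width: -0.0
```

Call:
drive_tool(commands=[{"linear":[0,0,0.001],"angular":[0,0,0],"grip":0},{"linear":[0,0,0.001],"angular":[0,0,0],"grip":0},{"linear":[0,0,0.001],"angular":[0,0,0],"grip":0}])

```text
time_s: 4.45
tcp_pos: [0.6827, 0.156, 0.4093]
tool_rot: [0.002, 0.738, 0.675, 0.002]
contact_force: [-9.2, -3.2, 24.7]
gripper_width: -0.0002
```

Call:
drive_tool(commands=[{"linear":[0,0,-0.04],"angular":[0,0,0],"grip":0},{"linear":[0.002,-0.05,-0.04],"angular":[0,0,0],"grip":0},{"linear":[0.002,-0.1,-0.03],"angular":[0,0,0],"grip":0.3},{"linear":[0.002,-0.139,-0.01],"angular":[0,0,0],"grip":0.5},{"linear":[0.002,-0.139,0.03],"angular":[0,0,0],"grip":0.5},{"linear":[0.002,-0.139,0.03],"angular":[0,0,0],"grip":0.5},{"linear":[0.002,-0.139,0.03],"angular":[0,0,0],"grip":0.5}])

```text
time_s: 5.15
tcp_pos: [0.5457, 0.1705, 0.3756]
tool_rot: [0.0, 0.738, 0.675, 0.0]
contact_force: [0.6, 0.6, 0.5]
gripper_width: 0.0429
```

```bash
python3 - <<'E'
from h import *
from station import robot
s=robot.get_state(); print(s["tcp_pos"],s["tool_rot"],s["gripper_width"],s["contact_force"])
d=robot.get_image("wrist"); cv2.imwrite("pics/wrist2.png",d["image"]); np.savez("w2.npz",**{k:d[k] for k in("mtx","R","t")})
p=[.6842,.1589,-.0875]
for X in [(-.14,0,.05),(-.14,.024,.01),(-.223,.028,.01)]: print(X,proj(d,tubpt(p,X)))
cv2.imwrite("pics/wrist2c.png",cv2.resize(d["image"][80:300,200:460],None,fx=3,fy=2.7,interpolation=cv2.INTER_CUBIC))
d=robot.get_image("top"); cv2.imwrite("pics/top2.png",d["image"])
E
```

```text
[0.54568698 0.17054204 0.37559781] [1.75533223e-04 7.37591497e-01 6.75247144e-01 2.18104119e-04] 0.042935447938086804 [0.63862419 0.62390504 0.54510797]
(-0.14, 0, 0.05) [322.39411975 252.91214323]
(-0.14, 0.024, 0.01) [322.49976027 204.54295489]
(-0.223, 0.028, 0.01) [207.05977278 199.13463019]
```

View pics/wrist2.png

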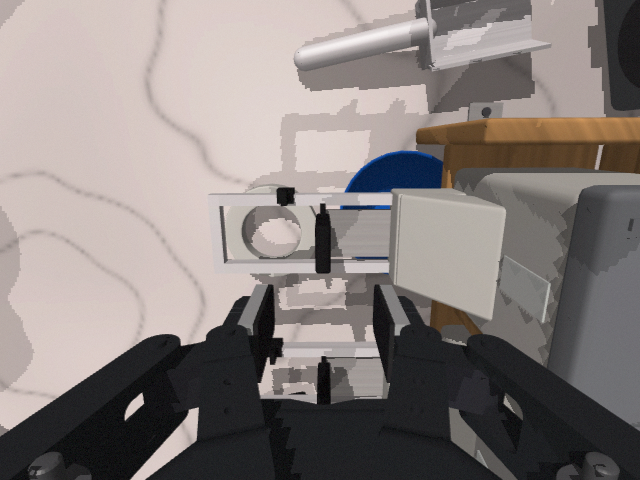

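View pics/top2.png

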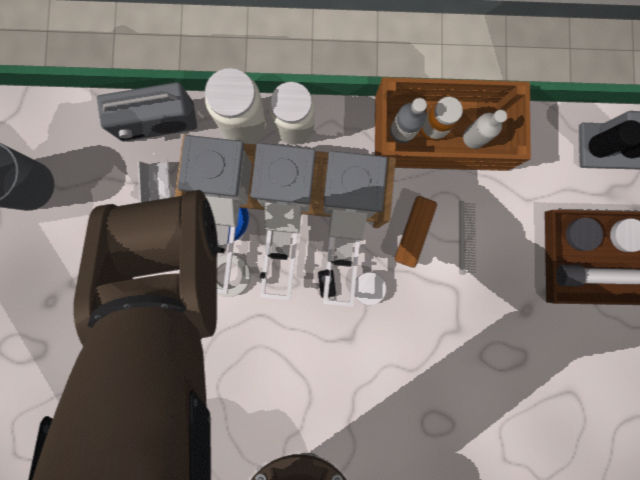

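View pics/wrist2c.png

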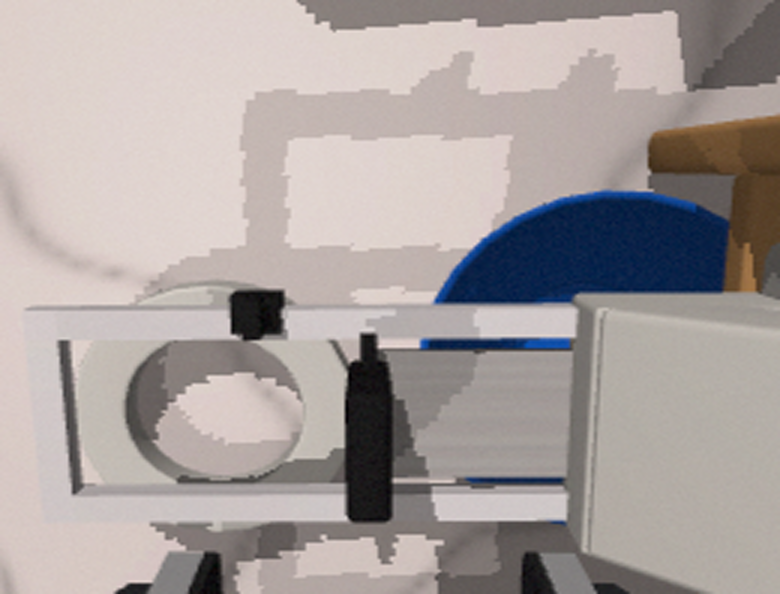

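```bash
python3 - <<'E'
from h import *
im=cv2.imread("pics/wrist2.png"); c=im[175:285,265:345]
c=np.clip((c.astype(float)*2.5),0,255).astype(np.uint8)
cv2.imwrite("pics/w2z.png",cv2.resize(c,None,fx=7,fy=5.4,interpolation=cv2.INTER_NEAREST))
d=np.load("w2.npz"); p=[.6842,.1589,-.0875]
print("ptr",proj(d,tubpt(p,(-.14,.024,.009))))
for c in(.022,.024,.026,.028,.030): print(c,proj(d,tubpt(p,(-.14-c,.027,.023))).round(1),proj(d,tubpt(p,(-.14-c,.027,.012))).round(1))
E
```

```text
ptr [322.50337981 204.30950107]
0.022 [290.3 203.4] [291.7 200.9]
0.024 [287.4 203.4] [288.9 200.9]
0.026 [284.5 203.4] [286.1 200.9]
0.028 [281.5 203.4] [283.3 200.9]
0.03 [278.6 203.5] [280.5 200.9]
```

View pics/w2z.png

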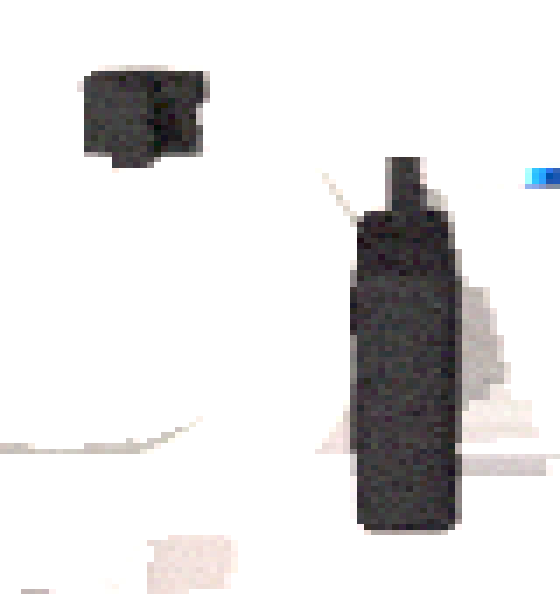

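Call:
drive_tool(commands=[{"linear":[0.0005,-0.0005,0.04],"angular":[0,0,0],"grip":0.5},{"linear":[0.0005,-0.0005,0.08],"angular":[0,0,0],"grip":0.5},{"linear":[0.0005,-0.0005,0.1],"angular":[0,0,0],"grip":0.5},{"linear":[0.0005,-0.0005,0.1],"angular":[0,0,0],"grip":0.5},{"linear":[0.0005,-0.0005,0.1],"angular":[0,0,0],"grip":0.5}])

```text
time_s: 5.75
tcp_pos: [0.5453, 0.1711, 0.2759]
tool_rot: [0.0, 0.738, 0.675, 0.001]
contact_force: [0.1, 1.0, 1.0]
gripper_width: 0.0427
```

```bash
python3 - <<'E'
from h import *
from station import robot
s=robot.get_state(); print(s["tcp_pos"],s["gripper_width"],s["contact_force"])
d=robot.get_image("wrist"); cv2.imwrite("pics/wrist3.png",d["image"])
E
```

```text
[0.54530223 0.17108996 0.27587781] 0.04265756368089765 [0.10726862 1.02229064 0.96477134]
```

View pics/wrist3.png

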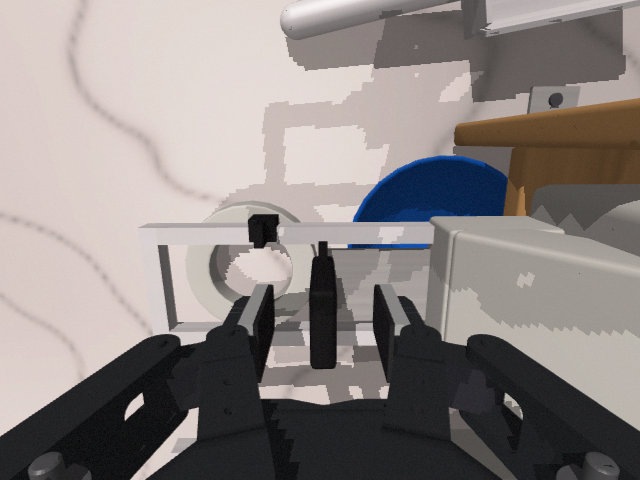

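The tab (322,320) stands midway between the pads, with the clip at (263,230). I'll close the gripper.

Call:
drive_tool(commands=[{"linear":[0,0,0],"angular":[0,0,0],"grip":0.3},{"linear":[0,0,0],"angular":[0,0,0],"grip":0},{"linear":[0,0,0],"angular":[0,0,0],"grip":0},{"linear":[0,0,0],"angular":[0,0,0],"grip":0},{"linear":[0,0,0],"angular":[0,0,0],"grip":0},{"linear":[0,0,0],"angular":[0,0,0],"grip":0}], grip_force=50)

```text
time_s: 6.4
tcp_pos: [0.5448, 0.1711, 0.2758]
tool_rot: [0.001, 0.737, 0.675, 0.001]
contact_force: [1.3, -1.0, 7.8]
gripper_width: 0.0094
```

Call:
drive_tool(commands=[{"linear":[0,-0.006,0],"angular":[0,0,0],"grip":0},{"linear":[0,-0.013,0],"angular":[0,0,0],"grip":0},{"linear":[0,-0.02,0],"angular":[0,0,0],"grip":0},{"linear":[0,-0.026,0],"angular":[0,0,0],"grip":0},{"linear":[0,-0.0265,0],"angular":[0,0,0],"grip":0},{"linear":[0,-0.0265,0],"angular":[0,0,0],"grip":0},{"linear":[0,-0.0265,0],"angular":[0,0,0],"grip":0}])

```text
time_s: 7.1
tcp_pos: [0.5189, 0.1733, 0.2758]
tool_rot: [0.001, 0.737, 0.675, 0.002]
contact_force: [5.9, -2.8, 5.9]
gripper_width: 0.0093
```

```bash
cat > look.py <<'E'
from h import *
from station import robot
import sys
n=sys.argv[1]
s=robot.get_state(); print(s["tcp_pos"],s["gripper_width"],s["contact_force"])
d=robot.get_image("wrist"); im=d["image"]; cv2.imwrite(f"pics/{n}.png",im); np.savez(n+".npz",**{k:d[k] for k in("mtx","R","t")})
c=np.clip(im[205:295,275:365].astype(float)*2.2,0,255).astype(np.uint8)
cv2.imwrite(f"pics/{n}z.png",cv2.resize(c,None,fx=6.5,fy=6.5,interpolation=cv2.INTER_NEAREST))
p=[.6842,.1589,-.0875]
for X in[(-.1665,.024,.009),(-.1665,.027,.023),(-.1665,.027,.012),(-.1675,.027,.023)]: print(X,proj(d,tubpt(p,X)).round(2))
t=robot.get_image("top"); cv2.imwrite(f"pics/{n}t.png",t["image"])
E
python3 look.py w4
```

```text
[0.51892712 0.17326927 0.27581973] 0.009277911413903623 [ 5.93323847 -2.77199867  5.94292566]
(-0.1665, 0.024, 0.009) [321.31 242.37]
(-0.1665, 0.027, 0.023) [321.22 244.56]
(-0.1665, 0.027, 0.012) [321.28 237.7 ]
(-0.1675, 0.027, 0.023) [318.81 244.56]
```

View pics/w4.png

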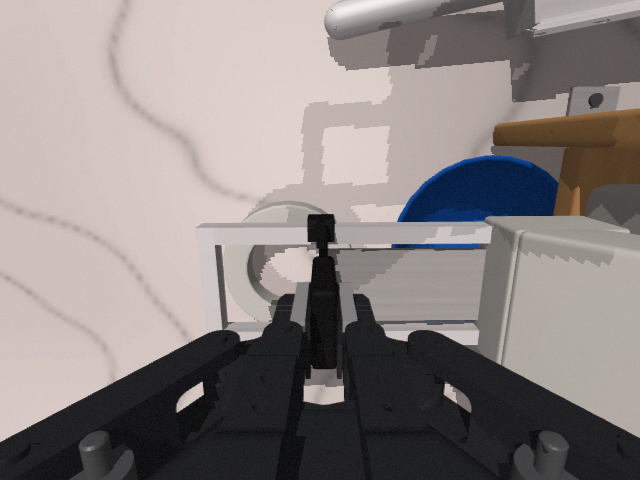

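View pics/w4z.png

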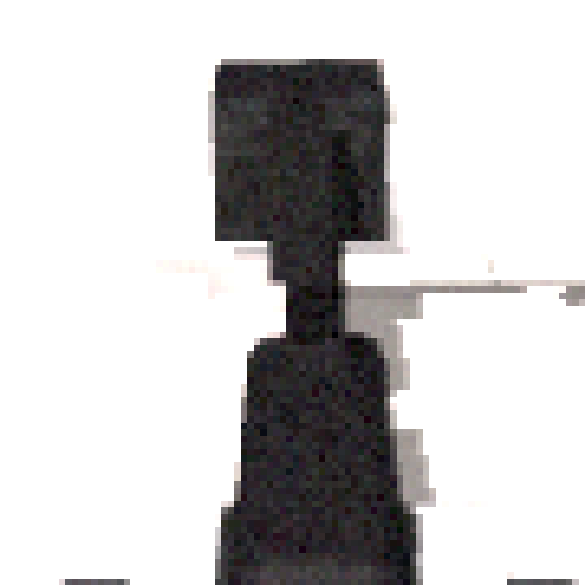

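Pointer centre is 323.5 px and the fin centre about 321.5–322 px, so it is still about 0.8 mm short.

Call:
drive_tool(commands=[{"linear":[0,-0.0008,0],"angular":[0,0,0],"grip":0},{"linear":[0,-0.0008,0],"angular":[0,0,0],"grip":0},{"linear":[0,-0.0008,0],"angular":[0,0,0],"grip":0}])

```text
time_s: 7.5
tcp_pos: [0.5182, 0.1733, 0.2758]
tool_rot: [0.001, 0.737, 0.675, 0.002]
contact_force: [5.3, -3.0, 6.9]
gripper_width: 0.0092
```

```bash
python3 look.py w5
```

```text
[0.51818716 0.17333074 0.2758289 ] 0.009200749148273013 [ 5.3173095  -2.96800092  6.85877415]
(-0.1665, 0.024, 0.009) [322.89 242.36]
(-0.1665, 0.027, 0.023) [322.96 244.55]
(-0.1665, 0.027, 0.012) [322.9  237.69]
(-0.1675, 0.027, 0.023) [320.55 244.55]
```

View pics/w5z.png

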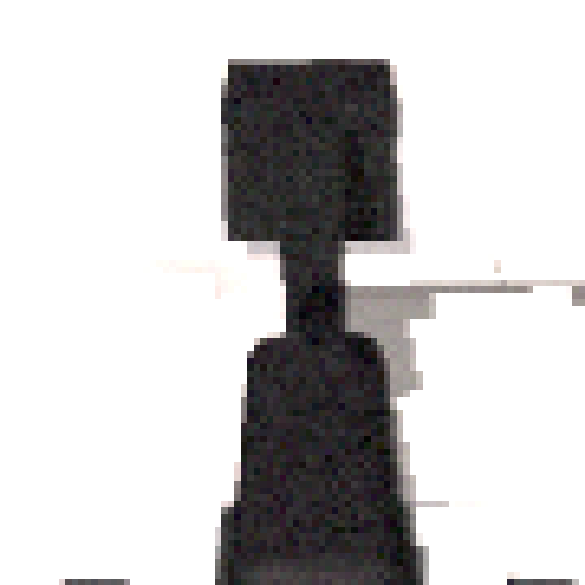

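View pics/w5t.png

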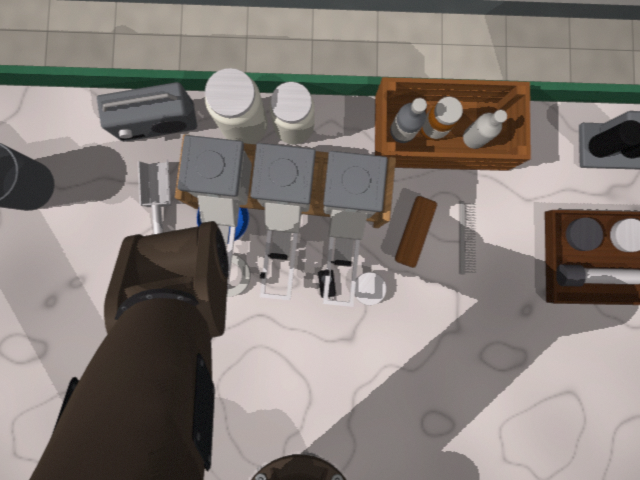

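```bash
python3 - <<'E'
from h import *
from station import robot
a=cv2.imread("pics/top0.png"); b=cv2.imread("pics/w5t.png")
f=lambda i:cv2.resize(i[125:215,170:280],None,fx=3.5,fy=3.5,interpolation=cv2.INTER_CUBIC)
cv2.imwrite("pics/cmp.png",np.hstack([f(a),f(b)]))
print(robot.get_state()["tcp_pos"])
E
```

```text
[0.51818205 0.17333374 0.27580805]
```

View pics/cmp.png

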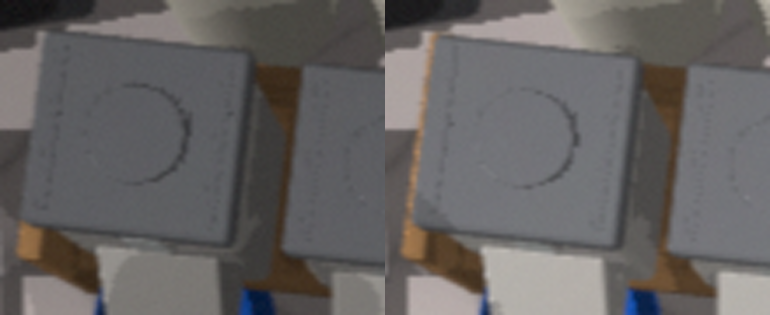

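The lid now sits lower: the rack's edge shows at its left and the image has shifted as expected. The slide is steady, so I'm handing in.

```bash
python3 - <<'E'
from station import robot
s=robot.get_state(); print(s["time_s"],s["tcp_pos"],s["gripper_width"]); print(robot.close_job())
E
```

```text
7.6 [0.51818205 0.17333374 0.27580805] 0.009359507350566976
the job is handed in; nothing more can be done
None
```

The lid on the left tub (the one with the bowl under it) is fully home. The gripper is holding that tub's slide out with its pointer level with the portion clip. I handed the job in at 7.6 s.

- **Lid:** I pressed it with the closed fingertips until it stopped solid. The force rose to about 25 N with no further travel, and the tip stopped at z = 0.236 m, which is the height given for fully home. The before and after top views also show the lid lower.
- **Slide:** I gripped the tab front to back at 50 N and pulled it out about 26.7 mm. In the last wrist picture, the pointer and the clip fin line up to about 0.1–0.2 mm.
- **Disagreement:** the middle of the clip's saddle read about 0.4 mm off the pointer. I went by the fin, since it is the mark. My first estimate from the top camera (27.5 mm) was also about 0.8 mm larger than the final value.
- **Everything else:** the clip had not shifted. The other two slides and the loose items I could see looked unmoved in the last top view. The arm hid part of the area around the left tub in that view.

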